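Swing the drill plate over onto the blank

TASK

The drill jig on the bench stands open. With a fingertip, push its hinged drill plate up and right over its spine and press it gently down until it lies flat over the metal blank on the other side, then leave it there. Do not pinch the plate between the fingers or let it slam, leave the blank seated in its nest, and do not disturb the bottle, screwdriver and collar.

Things in the scene. Friction and masses are not known exactly. Their poses are not given: they have to be found in the camera images.
- jig: Drill jig of dark steel, bolted to the bench. Origin: on the bench below the middle of the spine; z up. The spine (hinge axis) runs along the jig's x, 69 mm up. The open plate lies over the -y side, nest and blank are on the +y side. Base plate 150 x 200 x 12 mm, y = -55 to +145 mm; nest deck 104 x 105 mm, 40 mm high, y = +20 to +125 mm; outward of y = -55 mm only bare bench is under the plate.
- spine (a point): Middle of the spine (hinge axis), 69 mm above the bench. Cheeks 12 mm thick at both ends of it: outer faces at jig x = +-71 mm, y = +-15 mm, top 84 mm high. A rest bar for the open plate at jig y = -30 to -42 mm and two rest posts for the closed plate, 12 mm across, at jig x = +-43, y = +112 mm, all 65 mm high.
- leaf (a joint): Angle of the drill plate about the spine: 0 = lying open, level, on the jig's -y side; pi/2 = upright; pi = flat over the nest (+y side); stops at 0 and pi. Starts at 0.02 to 0.3. The plate weighs 0.17 to 0.34 kg. The hinge is stiff (0.3 N m friction): the plate stays wherever it is left and must be pushed all the way (about 2 to 6 N at the free edge).
- leaf_edge (a point): Middle of the free edge, at half thickness, of the drill plate: plain aluminium with four brass bushes, 110 mm wide along the spine, 8 mm thick, its mid-plane through the spine axis, this edge 120 mm from the axis. When open, the edge overhangs the bench with at least 65 mm free below it.
- blank: Loose plain steel-coloured block 60 x 60 x 20 mm, 0.2 kg, seated between five 10 mm high pins on the nest deck. Origin: centre of its underside, 40 mm above the bench. Its top is 5 mm below the closed plate.
- nest (a point): Fixed point: centre of the nest on the deck, 40 mm above the bench, 62 mm from the spine on the jig's +y side.
- bottle: Bystander: white plastic bottle 48 mm across, 130 mm tall, standing. Origin: centre of its underside.
- screwdriver: Bystander: wooden-handled screwdriver about 200 mm long lying on the bench beyond the jig, roughly across the spine. Its axis x runs from the handle to the tip.
- collar: Bystander: steel shaft collar, a ring 60 mm across, 34 mm bore, 30 mm high, lying flat. Origin: centre of its underside.
Things that resemble listed ones, but are neither listed nor needed, are in the scene too. Leave any orange look-alike of the blank alone.

How it is judged:
By the outcome, as a careful person would: the job done as asked, in the order asked, and still so for the second after the job is handed in, with the robot touching nothing.
It also fails if it takes over 43 s, if anything falls off the work surface, if the arm or the gripper's body presses on something with over 40 N, if the wrist force passes 120 N, or if a joint passes its speed limit or range.

ROBOT

A 7-joint arm with a two-finger parallel gripper is mounted at the origin on the work surface. World frame = base frame: x ahead of the robot, y to its left, z up, the work surface at z = 0. Lengths are in m, angles in rad, forces in N, time in s.
With the tool pointing down it reaches from about 0.425 to 0.925 m from the base axis. Payload 6.8 kg.
Tool frame: the origin (TCP) lies between the finger pads; the fingertips stand finger_overhang ahead of it and the grasp point (between the pads) lies 6 mm ahead of it (finger_overhang is the distance from the TCP to the fingertips, in m); z points along the fingers, y is the line along which they close (so a half turn about z gives the same grasp; the last joint's range is limited). The gripper opens to 85 mm and grips with 20 to 120 N. Pads are 22 mm wide; open, the fingers measure 114 mm over their backs; the gripper's body (76 mm by 85 mm) begins 54 mm behind the grasp point. The pads swing forward as they close: fully open they stand 13 mm farther back than shut.
Start: joints at [-1.333, 0.477, 0.022, 1.555, -0.011, 1.109, -0.083], TCP at [0.229, 0.635, 0.256] pointing down, gripper open.
Joint ranges: [-2.96, 2.96], [-0.34, 2.1], [-1.41, 1.46], [0.24, 2.44], [-1.37, 4.51], [0.17, 1.92], [-2.96, 2.96]. Speed limits (rad/s): [2.39, 2.39, 3.14, 3.14, 3.14, 3.14, 3.14].

INTERFACE

Orientations are given as a unit quaternion [w, x, y, z].
In Python, from station import * gives the robot as it stands.
- The arm moves only by the tool drive_tool, never from a script. Its argument "increments" is a list of rows, each an object of numbers: "claw": the finger opening in m, from 0 to 0.0854; "dx", "dy", "dz": the shift along the tool's x, y, z in m; "wx", "wy", "wz": the turn, a rotation vector about the tool's x, y, z in degrees. A call has 1 to 20 rows; each row shifts and turns the commanded pose from where the row before left it, along the tool's axes as they then stand; what a row does not reach is not made up. A row lasts 1/8 s, in which the tool goes at most 62.5 mm and 10.7 degrees, less where a joint would pass 70% of its speed; a pose out of reach is approached as far as the arm can. A call with a gripper value outside its range is refused whole. The fingers move at their own pace and stop on an object; "newtons" is the grip in N (left out, the last holds). Time passes only in rows, so rows that do not move let the fingers close. It gives the time, the measured TCP pose, the force, the opening and the grip force at its end, in the units of the state.
- get_obs(): the state, without advancing time (a new reading comes with each control period).
- read_camera(name): name is "side" or "top" or "wrist"; returns (picture, depth): 480x640x3 uint8, red, green, blue; 480x640 float32, m along the optical axis (not along the pixel's ray), 0 where there is no reading.
- calibration(name): a dict with "intrinsics" (3x3 intrinsics, pixels), "R" (3x3) and "t" (3): a world point X has camera coordinates R X + t; the wrist camera has in their place "mount" (4x4, takes a point from camera to tool coordinates, whose origin is the TCP and whose axes are the flange's). Camera axes: x right, y down, z forward; pixel columns grow to the right and rows downward; lengths in m; the calibration is good to about 2 mm. A picture is of the moment at which its call begins: read the wrist's pose just before it. calibration takes no time and is no camera call.
- hand_in(): hands the job in; it is judged then, once.
The state is a dict: "t": time; "q": joint angles; "joint_vel": joint speeds; "joint_torque": joint torques, N m; "eef_pos": TCP position; "tool_rot": TCP orientation; "contact_force": force on the tool from outside, world axes, zero at the start; "torque": the same for the moment, N m; "gripper_width": opening from 0.0 (shut) to 1.0 (fully open); "grasp_force": force on a finger pad.
Only numpy, scipy, OpenCV 4.12 (cv2) and the standard library are available. Lean on these libraries where they do the work, as an engineer would, in place of code of your own. Each camera call takes 0.05 s, during which the arm holds its last target. There are 200 camera calls.

## Working session

There is one attempt and no reset: what is moved stays moved. The work goes in short steps, Python scripts to look and compute and a tool call to move; the robot and the scene stay as the last step left them, time stands still between calls to the robot, and variables do not carry over. Pictures are saved under pics/ and viewed, at most 10 in all, crops included, and the job is handed in when it is done.

Besides the shell and the picture viewer there is one more tool, called as a command line: name --argument value ..., lists and objects as JSON in quotes. drive_tool: Moves the arm, as the interface text tells. Its arguments: {"type":"object","properties":{"increments":{"type":"array","items":{"type":"object","properties":{"claw":{"type":"number"},"dx":{"type":"number"},"dy":{"type":"number"},"dz":{"type":"number"},"wx":{"type":"number"},"wy":{"type":"number"},"wz":{"type":"number"}}}},"newtons":{"type":"number"}},"required":["increments"]}

```bash
mkdir -p pics; ls; python3 - <<'E'
from station import *
import cv2, numpy as np
o=get_obs();print({k:np.round(v,3) for k,v in o.items()})
ims=[]
for n in("top","side"):
    p,d=read_camera(n);c=calibration(n);np.savez(f"{n}.npz",p=p,d=d,**{k:np.array(c[k]) for k in c})
    print(n,np.round(c["intrinsics"],1).tolist(),np.round(-np.array(c["R"]).T@np.array(c["t"]),3))
    cv2.imwrite(f"pics/{n}.png",p[:,:,::-1])
E
```

```text
pics
{'t': np.float64(0.0), 'q': array([-1.333,  0.478,  0.022,  1.556, -0.011,  1.109, -0.083]), 'joint_vel': array([ 0.002, -0.001,  0.   , -0.001,  0.001, -0.   , -0.   ]), 'joint_torque': array([-0.0000e+00, -5.9647e+01,  1.6080e+00, -2.8119e+01,  1.2000e-02,
        1.0000e-02, -0.0000e+00]), 'eef_pos': array([0.229, 0.635, 0.255]), 'tool_rot': array([-0.   ,  0.172,  0.985, -0.001]), 'contact_force': array([-0.723, -1.498, -0.339]), 'torque': array([0.006, 0.003, 0.006]), 'grasp_force': np.float64(0.0), 'gripper_width': np.float64(0.999)}
top [[598.1, 0.0, 315.0], [0.0, 598.1, 243.2], [0.0, 0.0, 1.0]] [0.437 0.075 1.108]
side [[460.6, 0.0, 321.9], [0.0, 460.6, 243.3], [0.0, 0.0, 1.0]] [0.236 0.497 0.622]
```

View pics/top.png

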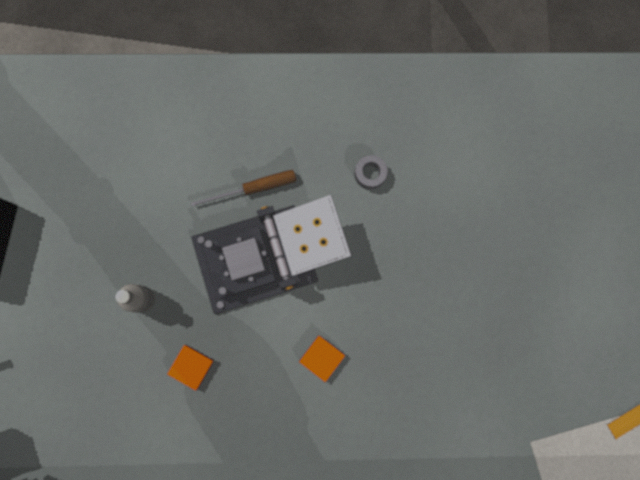

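View pics/side.png

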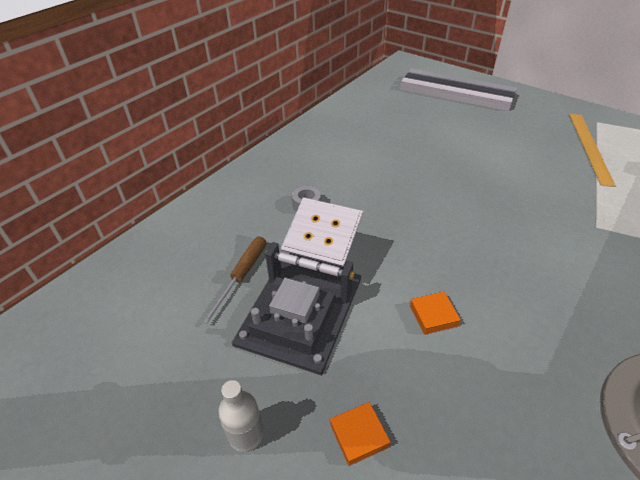

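The top view shows the plate (white, around 312,235) to the right of the spine (≈277,247), with the blank at ≈(243,258). The bottle is at (130,297), the screwdriver at (250,188) and the collar at (371,171). The side view shows the plate slightly raised.

```bash
cat > h.py <<'E'
import numpy as np, cv2
def pts(z,mask):
    v,u=np.nonzero(mask&(z["d"]>0)); d=z["d"][v,u]
    r=np.linalg.inv(z["intrinsics"])@np.stack([u,v,np.ones_like(u)])*d
    return (z["R"].T@(r-z["t"][:,None])).T
def ray(z,u,v,h):
    c=-z["R"].T@z["t"]; r=z["R"].T@np.linalg.inv(z["intrinsics"])@np.array([u,v,1.]); return c+r*(h-c[2])/r[2]
def big(m,box):
    mm=np.zeros(m.shape,np.uint8); x0,y0,x1,y1=box; mm[y0:y1,x0:x1]=m[y0:y1,x0:x1]
    n,l,s,_=cv2.connectedComponentsWithStats(mm); return l==1+np.argmax(s[1:,4])
E
python3 - <<'E'
from h import *
np.set_printoptions(precision=4,suppress=True)
for n,box,bl in(("top",(274,185,360,285),(220,235,268,282)),("side",(278,190,370,265),(262,275,325,325))):
    z=dict(np.load(n+".npz"));hsv=cv2.cvtColor(z["p"],cv2.COLOR_RGB2HSV)
    m=big((hsv[:,:,2]>170)&(hsv[:,:,1]<60),box)
    h=cv2.convexHull(np.argwhere(m)[:,::-1].astype(np.int32)); 
    mm=np.zeros(m.shape,np.uint8); cv2.fillConvexPoly(mm,h,1)
    P=pts(z,cv2.erode(mm,np.ones((5,5)))>0)
    A=np.c_[P[:,:2],np.ones(len(P))];
    for _ in range(3):
        co=np.linalg.lstsq(A,P[:,2],rcond=None)[0];k=abs(A@co-P[:,2])<.006;A,P=A[k],P[k]
    nn=np.array([-co[0],-co[1],1]);nn/=np.linalg.norm(nn)
    q=cv2.approxPolyDP(h,6,True)[:,0]
    print(n,"plate n",nn,"tilt",np.arccos(nn[2]),"res",np.std(A@co-P[:,2]),len(P),"cent",P.mean(0))
    c=-z["R"].T@z["t"]
    for u,v in q:
        r=ray(z,u,v,0)-c; t=(c@[-co[0],-co[1],1]-co[2])/-(r@[-co[0],-co[1],1]); print((u,v),c+t*r)
    b=big((hsv[:,:,2]>110)&(hsv[:,:,1]<60),bl)
    B=pts(z,b); print("blank cent px",np.argwhere(b).mean(0)[::-1],"med",np.median(B,0),"ray z.06",ray(z,*np.argwhere(b).mean(0)[::-1],.06), cv2.minAreaRect(np.argwhere(b)[:,::-1].astype(np.int32)))
z=dict(np.load("top.npz"))
for nm,u,v,hh in(("bottle",124,296,.13),("collar",371,171,.03),("sd handle",293,176,.015),("sd tip",198,207,.005),("base c",193,236,.012),("base c",217,313,.012),("base c",316,282,.012),("bar",284,248,.075)):
    print(nm,ray(z,u,v,hh),"depth pt",pts(z,np.indices((480,640)).transpose(1,2,0).__eq__([v,u]).all(2)))
E
python3 - <<'E'
import cv2
i=cv2.imread('pics/top.png')[160:330,180:400];j=cv2.imread('pics/side.png')[180:380,210:410]
import numpy as np
a=cv2.resize(i,(776,600),interpolation=cv2.INTER_CUBIC);cv2.imwrite('pics/c1.png',a)
E
```

```text
top plate n [0.4561 0.1087 0.8833] tilt 0.48795353221622734 res 0.0018532483941119304 5 cent [0.5527 0.0484 0.09  ]
(np.int32(317), np.int32(253)) [0.551  0.0413 0.0918]
(np.int32(309), np.int32(254)) [0.5496 0.0549 0.0908]
blank cent px [242.6094 258.4155] med [0.5471 0.1704 0.0604] ray z.06 [0.5468 0.171  0.06  ] ((242.6405487060547, 258.4567565917969), (32.86409378051758, 33.30522918701172), 72.89727020263672)
side plate n [-0.0815  0.2686  0.9598] tilt 0.2845037076072313 res 0.0011899364173854658 3096 cent [0.5807 0.0552 0.0912]
(np.int32(362), np.int32(211)) [ 0.5446 -0.01    0.1063]
(np.int32(342), np.int32(264)) [0.5168 0.087  0.0768]
(np.int32(281), np.int32(248)) [0.619  0.1177 0.0769]
(np.int32(303), np.int32(198)) [0.6475 0.0218 0.1062]
blank cent px [292.9275 297.8766] med [0.5463 0.1771 0.0601] ray z.06 [0.5456 0.1768 0.06  ] ((290.8879699707031, 299.5948486328125), (40.70500183105469, 44.51288604736328), 23.198589324951172)
bottle [0.4811 0.3557 0.13  ] depth pt [[0.4812 0.3561 0.1286]]
collar [ 0.7093 -0.0635  0.03  ] depth pt [[ 0.7176 -0.0677 -0.0027]]
sd handle [0.705 0.081 0.015] depth pt [[0.703  0.081  0.0231]]
sd tip [0.6501 0.2588 0.005 ] depth pt [[0.6507 0.2594 0.0015]]
base c [0.5946 0.2663 0.012 ] depth pt [[0.5947 0.2665 0.0108]]
base c [0.4531 0.2218 0.012 ] depth pt [[0.453  0.2211 0.0168]]
base c [0.5065 0.0414 0.012 ] depth pt [[0.5067 0.0413 0.0097]]
bar [0.5624 0.0979 0.075 ] depth pt [[0.5624 0.0979 0.0751]]
```

View pics/c1.png

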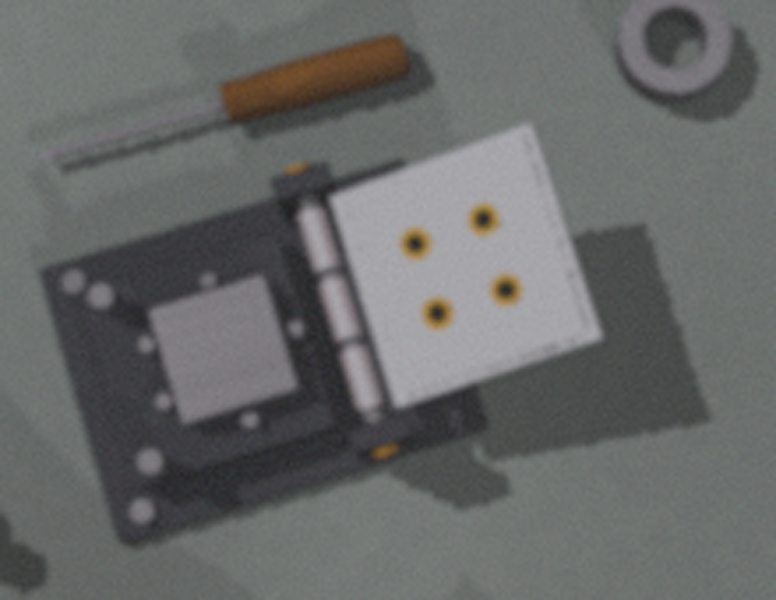

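```bash
cat >> h.py <<'E'
from scipy.spatial.transform import Rotation as Ro, Slerp
O=np.array([.5645,.111,0]); YAW=np.radians(17); J=Ro.from_euler("z",YAW).as_matrix()
def rot(psi):  # tool y = jig x, tool x = jig y tilted up, z = (sin psi, -cos psi) in jig yz
    p=np.radians(psi);s,c=np.sin(p),np.cos(p)
    return J@np.array([[0,c,s],[1,0,0],[0,s,-c]]).T
def rot(psi):
    p=np.radians(psi);s,c=np.sin(p),np.cos(p)
    return J@np.column_stack([[0,c,s],[1,0,0],[0,s,-c]])
def now():
    from station import get_obs
    o=get_obs();w,x,y,z=o["tool_rot"];return np.array(o["eef_pos"]),Ro.from_quat([x,y,z,w]).as_matrix(),o
def rows(p,R,poses):
    for P,Q in poses:
        d=R.T@(P-p)*1e3;w=np.degrees(Ro.from_matrix(R.T@Q).as_rotvec());print(np.round(d,1),np.round(w,2));p,R=P,Q
def interp(p,R,P,Q,n):
    S=Slerp([0,1],Ro.from_matrix([R,Q]));return [(p+(P-p)*k/n,S(k/n).as_matrix()) for k in range(1,n+1)]
E
python3 - <<'E'
import station
print([k for k in dir(station) if k[0]!='_'], getattr(station,'finger_overhang',None))
from h import *
np.set_printoptions(precision=3,suppress=True)
print(station.calibration("wrist")["mount"])
p,R,o=now()
A=O+J@[0,-.19,.26]
print(A, R.T@(A-p)*1e3, np.degrees(Ro.from_matrix(R.T@rot(0)).as_rotvec()),np.degrees(Ro.from_matrix(R.T@rot(60)).as_rotvec()))
E
```

```text
['PlanningError', 'calibration', 'finger_overhang', 'get_obs', 'hand_in', 'read_camera'] 0.025
[[ 0.001 -0.952 -0.307  0.079]
 [ 1.     0.001 -0.001 -0.   ]
 [ 0.001 -0.307  0.952 -0.117]
 [ 0.     0.     0.     1.   ]]
[ 0.62  -0.071  0.26 ] [-607.292 -530.866   -3.634] [-0.083  0.05  53.186] [-27.847  55.521  48.06 ]
```

drive_tool --increments '[{"dx": -20,"dy": -17,"claw": 0}]' --newtons 30

```text
schema error: expected keys claw, dx, dy, dz, wx, wy, wz
```

drive_tool --increments '[{"claw": 0,"dx": -0.015,"dy": -0.013,"dz": -0.01,"wx": 0,"wy": 0,"wz": 0},{"claw": 0,"dx": -0.03,"dy": -0.026,"dz": -0.01,"wx": 0,"wy": 0,"wz": 0},{"claw": 0,"dx": -0.034,"dy": -0.03,"dz": 0,"wx": 0,"wy": 0,"wz": 0},{"claw": 0,"dx": -0.034,"dy": -0.03,"dz": 0,"wx": 0,"wy": 0,"wz": 0},{"claw": 0,"dx": -0.034,"dy": -0.03,"dz": 0,"wx": 0,"wy": 0,"wz": 0},{"claw": 0,"dx": -0.034,"dy": -0.03,"dz": 0,"wx": 0,"wy": 0,"wz": 0},{"claw": 0,"dx": -0.034,"dy": -0.03,"dz": 0,"wx": 0,"wy": 0,"wz": 0},{"claw": 0,"dx": -0.034,"dy": -0.03,"dz": 0,"wx": 0,"wy": 0,"wz": 0},{"claw": 0,"dx": -0.034,"dy": -0.03,"dz": 0,"wx": 0,"wy": 0,"wz": 0},{"claw": 0,"dx": -0.034,"dy": -0.03,"dz": 0,"wx": 0,"wy": 0,"wz": 0},{"claw": 0,"dx": -0.034,"dy": -0.03,"dz": 0,"wx": 0,"wy": 0,"wz": 0},{"claw": 0,"dx": -0.034,"dy": -0.03,"dz": 0,"wx": 0,"wy": 0,"wz": 0},{"claw": 0,"dx": -0.034,"dy": -0.03,"dz": 0,"wx": 0,"wy": 0,"wz": 0},{"claw": 0,"dx": -0.034,"dy": -0.03,"dz": 0,"wx": 0,"wy": 0,"wz": 0},{"claw": 0,"dx": -0.034,"dy": -0.03,"dz": 0,"wx": 0,"wy": 0,"wz": 0},{"claw": 0,"dx": -0.034,"dy": -0.03,"dz": 0,"wx": 0,"wy": 0,"wz": 0},{"claw": 0,"dx": -0.034,"dy": -0.03,"dz": 0,"wx": 0,"wy": 0,"wz": 0},{"claw": 0,"dx": -0.034,"dy": -0.03,"dz": 0,"wx": 0,"wy": 0,"wz": 0},{"claw": 0,"dx": -0.02,"dy": -0.016,"dz": 0,"wx": 0,"wy": 0,"wz": 0},{"claw": 0,"dx": 0,"dy": 0,"dz": 0,"wx": 0,"wy": 0,"wz": 0}]' --newtons 30

```text
t: 2.6
eef_pos: [0.62, -0.0785, 0.2768]
tool_rot: [0.0, 0.175, 0.985, -0.001]
contact_force: [-0.9, 0.2, -0.7]
gripper_width: -0.004
grasp_force: 0.0
```

drive_tool --increments '[{"claw": 0,"dx": 0,"dy": 0,"dz": 0,"wx": 0,"wy": 0,"wz": 7.6},{"claw": 0,"dx": 0,"dy": 0,"dz": 0,"wx": 0,"wy": 0,"wz": 7.6},{"claw": 0,"dx": 0,"dy": 0,"dz": 0,"wx": 0,"wy": 0,"wz": 7.6},{"claw": 0,"dx": 0,"dy": 0,"dz": 0,"wx": 0,"wy": 0,"wz": 7.6},{"claw": 0,"dx": 0,"dy": 0,"dz": 0,"wx": 0,"wy": 0,"wz": 7.6},{"claw": 0,"dx": 0,"dy": 0,"dz": 0,"wx": 0,"wy": 0,"wz": 7.6},{"claw": 0,"dx": 0,"dy": 0,"dz": 0,"wx": 0,"wy": 0,"wz": 7.6},{"claw": 0,"dx": 0,"dy": 0,"dz": 0,"wx": 0,"wy": 6,"wz": 0},{"claw": 0,"dx": 0,"dy": 0,"dz": 0,"wx": 0,"wy": 6,"wz": 0},{"claw": 0,"dx": 0,"dy": 0,"dz": 0,"wx": 0,"wy": 6,"wz": 0},{"claw": 0,"dx": 0,"dy": 0,"dz": 0,"wx": 0,"wy": 6,"wz": 0},{"claw": 0,"dx": 0,"dy": 0,"dz": 0,"wx": 0,"wy": 6,"wz": 0},{"claw": 0,"dx": 0,"dy": 0,"dz": 0,"wx": 0,"wy": 6,"wz": 0},{"claw": 0,"dx": 0,"dy": 0,"dz": 0,"wx": 0,"wy": 6,"wz": 0},{"claw": 0,"dx": 0,"dy": 0,"dz": 0,"wx": 0,"wy": 6,"wz": 0},{"claw": 0,"dx": 0,"dy": 0,"dz": 0,"wx": 0,"wy": 6,"wz": 0},{"claw": 0,"dx": 0,"dy": 0,"dz": 0,"wx": 0,"wy": 6,"wz": 0},{"claw": 0,"dx": 0,"dy": 0,"dz": 0,"wx": 0,"wy": 0,"wz": 0}]'

```text
t: 4.85
eef_pos: [0.6195, -0.0749, 0.275]
tool_rot: [-0.403, 0.516, 0.695, 0.297]
contact_force: [0.5, -0.5, -0.2]
gripper_width: -0.001
grasp_force: 0.0
```

```bash
python3 - <<'E'
from h import *; import station
np.set_printoptions(precision=4,suppress=True)
p,R,o=now()
print("q",o["q"],"tilt",np.degrees(np.arccos(-R[2,2])),"err to rot60",np.degrees(Ro.from_matrix(R.T@rot(60)).as_rotvec()))
im,d=station.read_camera("wrist");c=station.calibration("wrist");M=np.array(c["mount"])
cv2.imwrite("pics/w1.png",im[:,:,::-1])
T=np.eye(4);T[:3,:3]=R;T[:3,3]=p;W=np.linalg.inv(T@M)
np.savez("w1.npz",p=im,d=d,intrinsics=np.array(c["intrinsics"]),R=W[:3,:3],t=W[:3,3])
z=dict(np.load("w1.npz"))
P=pts(z,d>0); Q=(P-O)@J
print(np.percentile(Q,[1,50,99],axis=0))
# plate-ish points in jig frame
k=(abs(Q[:,0])<.07)&(Q[:,1]>-.15)&(Q[:,1]<-.03)&(Q[:,2]>.07)&(Q[:,2]<.13);q=Q[k]
co=np.polyfit(q[:,1],q[:,2],1);r=abs(np.polyval(co,q[:,1])-q[:,2])<.005;co=np.polyfit(q[r,1],q[r,2],1)
print("n",r.sum(),"theta",np.arctan(-co[0]),"z(top) at y=0",co[1],"expected",.069+.004/np.cos(np.arctan(co[0])));q=q[r]
print("x ext",np.percentile(q[:,0],[.5,99.5]),"y ext",np.percentile(q[:,1],[.5,99.5]),"z ext",np.percentile(q[:,2],[.5,99.5]))
B=Q[(abs(Q[:,0])<.045)&(Q[:,1]>.02)&(Q[:,1]<.105)&(abs(Q[:,2]-.06)<.004)]
print("blank",len(B),B.mean(0) if len(B) else 0,np.percentile(B,[2,98],axis=0) if len(B) else 0)
E
```

```text
q [ 0.1634  0.7727  0.3208  1.4133 -0.91    1.8464  0.9453] tilt 60.0848467466563 err to rot60 [-0.0209 -0.0848 -0.1719]
[[-0.8893 -0.2421 -0.7148]
 [-0.0036  0.1025 -0.0012]
 [ 1.4177  1.8178  0.3205]]
n 3924 theta 0.27177039084818705 z(top) at y=0 0.0728770443079396 expected 0.07315240502678139
x ext [-0.0558  0.0536] y ext [-0.1149 -0.0303] z ext [0.0805 0.1045]
blank 1684 [-0.0005  0.0599  0.0586] [[-0.0291  0.0327  0.0569]
 [ 0.0281  0.0906  0.0601]]
```

View pics/w1.png

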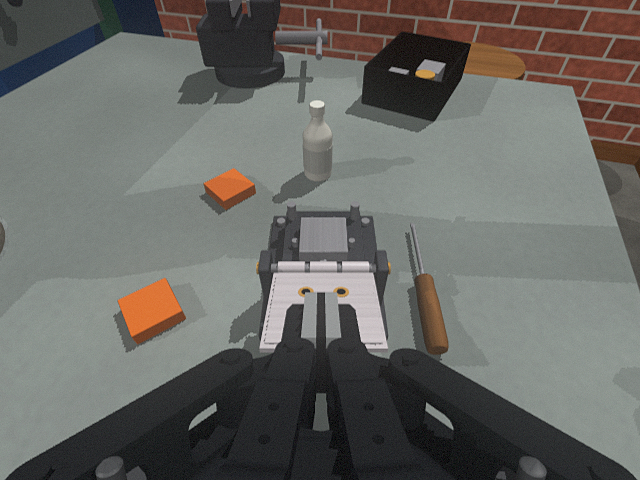

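The wrist view confirms the jig frame: the plate edge is at row ≈347 and the fingers at (322,300). The blank sits at jig (0, 60) mm and θ is about 0.27. Next I go down and in under the edge, with the tilt reduced to 50° because q6 is near its limit.

```bash
cat >> h.py <<'E'
def pose(th,psi,r=.1,back=0,x=0,press=0):
    t=np.radians(th);p=np.radians(psi)
    C=np.array([0,-r*np.cos(t)-(.004-press)*np.sin(t),.069+r*np.sin(t)-(.004-press)*np.cos(t)])
    X=np.array([0,np.cos(p),np.sin(p)]);Z=np.array([0,np.sin(p),-np.cos(p)])
    return O+J@(C-.011*X-(.025+back)*Z+[x,0,0]),rot(psi)
E
python3 - <<'E'
from h import *
p,R,o=now()
P,Q=pose(0,50,back=.07); print(P); L=interp(p,R,P,Q,8); rows(p,R,L)
rows(P,Q,interp(P,Q,*pose(0,50),7))
E
```

```text
[ 0.61708156 -0.06098652  0.11763833]
[-16.3   0.2  11.4] [-0.   -1.25 -0.01]
[-16.    0.2  11.8] [-0.   -1.25 -0.01]
[-15.8   0.2  12.1] [-0.   -1.25 -0.01]
[-15.5   0.2  12.4] [-0.   -1.25 -0.01]
[-15.2   0.2  12.8] [-0.   -1.25 -0.01]
[-14.9   0.2  13.1] [-0.   -1.25 -0.01]
[-14.7   0.2  13.4] [-0.   -1.25 -0.01]
[-14.4   0.2  13.7] [-0.   -1.25 -0.01]
[ 0. -0. 10.] [-0.  0.  0.]
[-0.  0. 10.] [0. 0. 0.]
[ 0. -0. 10.] [0. 0. 0.]
[ 0. -0. 10.] [0. 0. 0.]
[ 0. -0. 10.] [0. 0. 0.]
[-0.  0. 10.] [0. 0. 0.]
[ 0. -0. 10.] [0. 0. 0.]
```

drive_tool --increments '[{"claw": 0,"dx": -0.0163,"dy": 0.0002,"dz": 0.0114,"wx": 0,"wy": -1.25,"wz": 0},{"claw": 0,"dx": -0.016,"dy": 0.0002,"dz": 0.0118,"wx": 0,"wy": -1.25,"wz": 0},{"claw": 0,"dx": -0.0158,"dy": 0.0002,"dz": 0.0121,"wx": 0,"wy": -1.25,"wz": 0},{"claw": 0,"dx": -0.0155,"dy": 0.0002,"dz": 0.0124,"wx": 0,"wy": -1.25,"wz": 0},{"claw": 0,"dx": -0.0152,"dy": 0.0002,"dz": 0.0128,"wx": 0,"wy": -1.25,"wz": 0},{"claw": 0,"dx": -0.0149,"dy": 0.0002,"dz": 0.0131,"wx": 0,"wy": -1.25,"wz": 0},{"claw": 0,"dx": -0.0147,"dy": 0.0002,"dz": 0.0134,"wx": 0,"wy": -1.25,"wz": 0},{"claw": 0,"dx": -0.0144,"dy": 0.0002,"dz": 0.0137,"wx": 0,"wy": -1.25,"wz": 0},{"claw": 0,"dx": 0,"dy": 0,"dz": 0,"wx": 0,"wy": 0,"wz": 0}]'

```text
t: 6.02
eef_pos: [0.6171, -0.0593, 0.1171]
tool_rot: [-0.34, 0.538, 0.729, 0.251]
contact_force: [-0.3, -0.3, 0.8]
gripper_width: -0.001
grasp_force: 0.0
```

```bash
python3 - <<'E'
from h import *
p,R,o=now(); P,Q=pose(0,50,back=.07)
print(np.round(o["q"],3),(p-P)*1e3,np.degrees(Ro.from_matrix(R.T@Q).as_rotvec()),o["contact_force"])
L=interp(p,R,*pose(0,50),7);rows(p,R,L)
E
```

```text
[ 0.094  0.875  0.334  1.533 -0.877  1.538  1.091] [ 0.06292842  1.73218124 -0.57987089] [-0.15027831 -0.00325781  0.03174206] [-0.33795576 -0.34269981  0.78918468]
[-0.1 -0.1  9.8] [-0.02 -0.    0.  ]
[-0.1 -0.1  9.8] [-0.02 -0.    0.  ]
[-0.1 -0.1  9.8] [-0.02 -0.    0.  ]
[-0.1 -0.1  9.8] [-0.02 -0.    0.  ]
[-0.1 -0.1  9.8] [-0.02 -0.    0.  ]
[-0.1 -0.1  9.8] [-0.02 -0.    0.  ]
[-0.1 -0.1  9.8] [-0.02 -0.    0.  ]
```

drive_tool --increments '[{"claw": 0,"dx": 0,"dy": 0,"dz": 0.01,"wx": 0,"wy": 0,"wz": 0},{"claw": 0,"dx": 0,"dy": 0,"dz": 0.01,"wx": 0,"wy": 0,"wz": 0},{"claw": 0,"dx": 0,"dy": 0,"dz": 0.01,"wx": 0,"wy": 0,"wz": 0},{"claw": 0,"dx": 0,"dy": 0,"dz": 0.01,"wx": 0,"wy": 0,"wz": 0},{"claw": 0,"dx": 0,"dy": 0,"dz": 0.01,"wx": 0,"wy": 0,"wz": 0},{"claw": 0,"dx": 0,"dy": 0,"dz": 0.01,"wx": 0,"wy": 0,"wz": 0},{"claw": 0,"dx": 0,"dy": 0,"dz": 0.009,"wx": 0,"wy": 0,"wz": 0},{"claw": 0,"dx": 0,"dy": 0,"dz": 0,"wx": 0,"wy": 0,"wz": 0}]'

```text
t: 7.02
eef_pos: [0.602, -0.0096, 0.0731]
tool_rot: [-0.34, 0.539, 0.728, 0.251]
contact_force: [0.1, -0.5, 0.1]
gripper_width: 0.002
grasp_force: 0.0
```

```bash
python3 - <<'E'
from h import *
p,R,o=now(); P,Q=pose(0,50)
print(np.round(o["q"],3),(p-P)*1e3,o["contact_force"])
rows(p,R,[pose(t,50) for t in range(4,61,4)])
E
```

```text
[ 0.045  0.894  0.301  1.622 -0.924  1.43   1.126] [0.61683974 0.0642229  0.46076421] [ 0.13415169 -0.45482681  0.08750376]
[ 5.1 -0.6 -4.1] [-0.05 -0.06 -0.01]
[ 5.6 -0.  -4.1] [0. 0. 0.]
[ 5.9 -0.  -3.7] [0. 0. 0.]
[ 6.2  0.  -3.3] [0. 0. 0.]
[ 6.4 -0.  -2.9] [0. 0. 0.]
[ 6.6  0.  -2.4] [0. 0. 0.]
[ 6.7 -0.  -2. ] [0. 0. 0.]
[ 6.8 -0.  -1.5] [0. 0. 0.]
[ 6.9 -0.  -1. ] [0. 0. 0.]
[ 7.   0.  -0.5] [0. 0. 0.]
[ 7. -0. -0.] [0. 0. 0.]
[7.  0.  0.5] [0. 0. 0.]
[6.9 0.  0.9] [0. 0. 0.]
[ 6.8 -0.   1.4] [0. 0. 0.]
[6.7 0.  1.9] [0. 0. 0.]
```

Lift through about 40° first, then check.

drive_tool --increments '[{"claw": 0,"dx": 0.005,"dy": 0,"dz": -0.004,"wx": 0,"wy": 0,"wz": 0},{"claw": 0,"dx": 0.0056,"dy": 0,"dz": -0.0041,"wx": 0,"wy": 0,"wz": 0},{"claw": 0,"dx": 0.0059,"dy": 0,"dz": -0.0037,"wx": 0,"wy": 0,"wz": 0},{"claw": 0,"dx": 0.0062,"dy": 0,"dz": -0.0033,"wx": 0,"wy": 0,"wz": 0},{"claw": 0,"dx": 0.0064,"dy": 0,"dz": -0.0029,"wx": 0,"wy": 0,"wz": 0},{"claw": 0,"dx": 0.0066,"dy": 0,"dz": -0.0024,"wx": 0,"wy": 0,"wz": 0},{"claw": 0,"dx": 0.0067,"dy": 0,"dz": -0.002,"wx": 0,"wy": 0,"wz": 0},{"claw": 0,"dx": 0.0068,"dy": 0,"dz": -0.0015,"wx": 0,"wy": 0,"wz": 0},{"claw": 0,"dx": 0.0069,"dy": 0,"dz": -0.001,"wx": 0,"wy": 0,"wz": 0},{"claw": 0,"dx": 0.007,"dy": 0,"dz": -0.0005,"wx": 0,"wy": 0,"wz": 0}]'

```text
t: 8.28
eef_pos: [0.5961, 0.0099, 0.1385]
tool_rot: [-0.34, 0.539, 0.728, 0.251]
contact_force: [0.5, -1.5, -4.2]
gripper_width: 0.002
grasp_force: 2.0
```

```bash
python3 - <<'E'
from h import *; import station
p,R,o=now(); P,Q=pose(40,50)
print(np.round(o["q"],3),(p-P)@J*1e3,"F jig",o["contact_force"]@J,o["torque"])
im,d=station.read_camera("side");cv2.imwrite("pics/s2.png",cv2.resize(im[130:400,180:460,::-1],(700,600)) if 0 else cv2.resize(im[120:390,180:460,::-1],(620,598)))
rows(p,R,[pose(t,50-max(0,t-60)*40/110) for t in range(44,181,4)])
E
```

```text
[ 0.008  0.786  0.314  1.653 -0.91   1.468  1.054] [ 0.68400937 -0.50172975  0.67386776] F jig [ 0.07143336 -1.56152707 -4.21542668] [-1.56311133 -0.57558758 -0.09146784]
[ 6.8 -0.7  0.8] [ 0.    0.   -0.01]
[7.  0.  0.5] [0. 0. 0.]
[6.9 0.  0.9] [0. 0. 0.]
[ 6.8 -0.   1.4] [0. 0. 0.]
[6.7 0.  1.9] [0. 0. 0.]
[ 7.2 -0.   2.1] [-0.   -1.45  0.  ]
[7.1 0.  2.4] [ 0.   -1.45 -0.  ]
[7.  0.  2.7] [ 0.   -1.45 -0.  ]
[ 6.8 -0.   2.9] [-0.   -1.45  0.  ]
[6.7 0.  3.2] [-0.   -1.45  0.  ]
[ 6.5 -0.   3.5] [ 0.   -1.45 -0.  ]
[6.4 0.  3.7] [ 0.   -1.45  0.  ]
[ 6.2 -0.   4. ] [-0.   -1.45 -0.  ]
[6.  0.  4.2] [ 0.   -1.45  0.  ]
[ 5.8 -0.   4.5] [-0.   -1.45 -0.  ]
[5.6 0.  4.7] [-0.   -1.45 -0.  ]
[ 5.3 -0.   4.9] [ 0.   -1.45  0.  ]
[5.1 0.  5.1] [ 0.   -1.45  0.  ]
[4.9 0.  5.3] [-0.   -1.45 -0.  ]
[ 4.6 -0.   5.5] [-0.   -1.45 -0.  ]
[ 4.4 -0.   5.6] [ 0.   -1.45  0.  ]
[4.1 0.  5.8] [ 0.   -1.45 -0.  ]
[3.8 0.  6. ] [ 0.   -1.45  0.  ]
[3.5 0.  6.1] [ 0.   -1.45  0.  ]
[ 3.2 -0.   6.2] [-0.   -1.45  0.  ]
[3.  0.  6.3] [ 0.   -1.45 -0.  ]
[2.7 0.  6.4] [ 0.   -1.45  0.  ]
[ 2.4 -0.   6.5] [-0.   -1.45 -0.  ]
[2.1 0.  6.6] [ 0.   -1.45 -0.  ]
[1.8 0.  6.6] [ 0.   -1.45  0.  ]
[ 1.4 -0.   6.7] [-0.   -1.45 -0.  ]
[1.1 0.  6.7] [-0.   -1.45  0.  ]
[ 0.8 -0.   6.7] [ 0.   -1.45 -0.  ]
[0.5 0.  6.7] [-0.   -1.45  0.  ]
[ 0.2 -0.   6.7] [-0.   -1.45  0.  ]
```

View pics/s2.png

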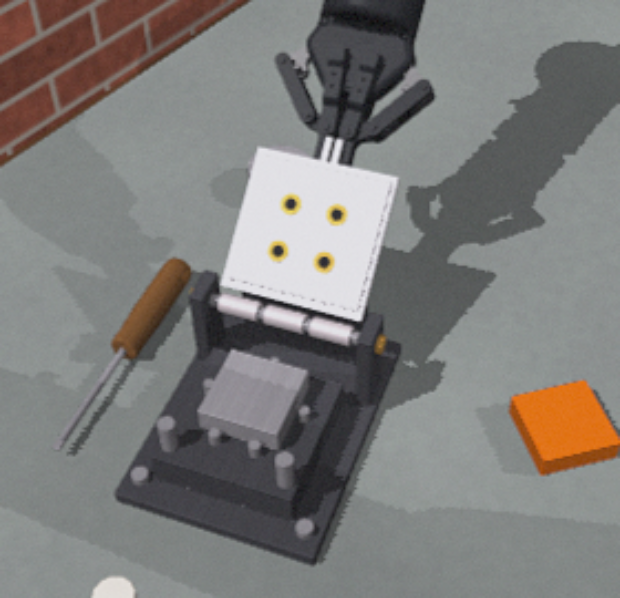

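The picture shows the fingers pushing the plate's underside near its edge (≈330,150), with the plate at about 40°. I'll carry on over the top.

drive_tool --increments '[{"claw": 0,"dx": 0.0068,"dy": -0.0005,"dz": 0.0005,"wx": 0,"wy": 0,"wz": 0},{"claw": 0,"dx": 0.007,"dy": 0,"dz": 0.0005,"wx": 0,"wy": 0,"wz": 0},{"claw": 0,"dx": 0.0069,"dy": 0,"dz": 0.0009,"wx": 0,"wy": 0,"wz": 0},{"claw": 0,"dx": 0.0068,"dy": 0,"dz": 0.0014,"wx": 0,"wy": 0,"wz": 0},{"claw": 0,"dx": 0.0067,"dy": 0,"dz": 0.0019,"wx": 0,"wy": 0,"wz": 0},{"claw": 0,"dx": 0.0072,"dy": 0,"dz": 0.0021,"wx": 0,"wy": -1.45,"wz": 0},{"claw": 0,"dx": 0.0071,"dy": 0,"dz": 0.0024,"wx": 0,"wy": -1.45,"wz": 0},{"claw": 0,"dx": 0.007,"dy": 0,"dz": 0.0027,"wx": 0,"wy": -1.45,"wz": 0},{"claw": 0,"dx": 0.0068,"dy": 0,"dz": 0.0029,"wx": 0,"wy": -1.45,"wz": 0},{"claw": 0,"dx": 0.0067,"dy": 0,"dz": 0.0032,"wx": 0,"wy": -1.45,"wz": 0},{"claw": 0,"dx": 0.0065,"dy": 0,"dz": 0.0035,"wx": 0,"wy": -1.45,"wz": 0},{"claw": 0,"dx": 0.0064,"dy": 0,"dz": 0.0037,"wx": 0,"wy": -1.45,"wz": 0},{"claw": 0,"dx": 0.0062,"dy": 0,"dz": 0.004,"wx": 0,"wy": -1.45,"wz": 0},{"claw": 0,"dx": 0.006,"dy": 0,"dz": 0.0042,"wx": 0,"wy": -1.45,"wz": 0},{"claw": 0,"dx": 0.0058,"dy": 0,"dz": 0.0045,"wx": 0,"wy": -1.45,"wz": 0}]'

```text
t: 10.2
eef_pos: [0.5676, 0.1018, 0.182]
tool_rot: [-0.245, 0.567, 0.766, 0.181]
contact_force: [1.3, -2.4, 2.4]
gripper_width: 0.003
grasp_force: 1.4
```

```bash
python3 - <<'E'
from h import *; import station
p,R,o=now(); f=lambda t:50-max(0,t-60)*40/110
P,Q=pose(100,f(100))
print(np.round(o["q"],3),(p-P)@J*1e3,"F jig",o["contact_force"]@J)
im,d=station.read_camera("side");cv2.imwrite("pics/s3.png",cv2.resize(im[120:390,180:460,::-1],(620,598)))
rows(p,R,[pose(t,f(t)) for t in range(104,161,4)])
E
```

```text
[-0.263  0.56   0.366  1.814 -0.825  1.219  0.838] [ 0.29185043  0.28362486 -0.13030505] F jig [ 0.58372588 -2.65737593  2.35548731]
[ 5.4 -0.3  4.4] [-0.   -1.43  0.  ]
[ 5.3 -0.   4.9] [ 0.   -1.45  0.  ]
[5.1 0.  5.1] [ 0.   -1.45  0.  ]
[4.9 0.  5.3] [-0.   -1.45 -0.  ]
[ 4.6 -0.   5.5] [-0.   -1.45 -0.  ]
[ 4.4 -0.   5.6] [ 0.   -1.45  0.  ]
[4.1 0.  5.8] [ 0.   -1.45 -0.  ]
[3.8 0.  6. ] [ 0.   -1.45  0.  ]
[3.5 0.  6.1] [ 0.   -1.45  0.  ]
[ 3.2 -0.   6.2] [-0.   -1.45  0.  ]
[3.  0.  6.3] [ 0.   -1.45 -0.  ]
[2.7 0.  6.4] [ 0.   -1.45  0.  ]
[ 2.4 -0.   6.5] [-0.   -1.45 -0.  ]
[2.1 0.  6.6] [ 0.   -1.45 -0.  ]
[1.8 0.  6.6] [ 0.   -1.45  0.  ]
```

View pics/s3.png

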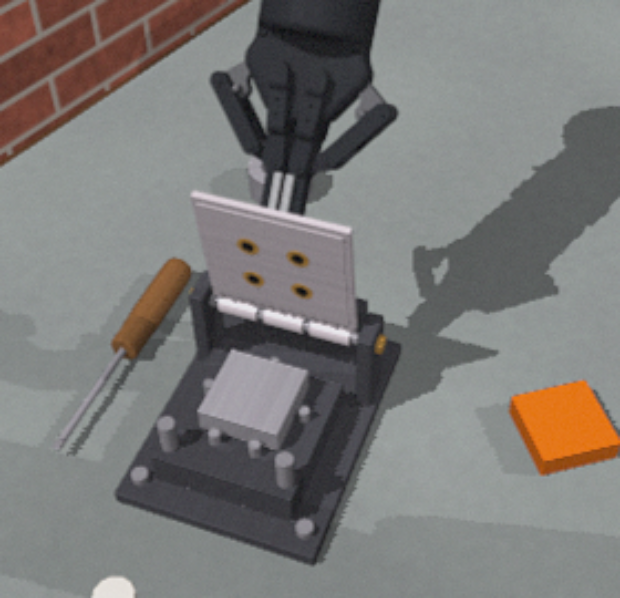

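The plate is just past upright, and the tips are behind it near the edge (≈285,205). Continuing.

drive_tool --increments '[{"claw": 0,"dx": 0.0054,"dy": 0,"dz": 0.0044,"wx": 0,"wy": -1.45,"wz": 0},{"claw": 0,"dx": 0.0053,"dy": 0,"dz": 0.0049,"wx": 0,"wy": -1.45,"wz": 0},{"claw": 0,"dx": 0.0051,"dy": 0,"dz": 0.0051,"wx": 0,"wy": -1.45,"wz": 0},{"claw": 0,"dx": 0.0049,"dy": 0,"dz": 0.0053,"wx": 0,"wy": -1.45,"wz": 0},{"claw": 0,"dx": 0.0046,"dy": 0,"dz": 0.0055,"wx": 0,"wy": -1.45,"wz": 0},{"claw": 0,"dx": 0.0044,"dy": 0,"dz": 0.0056,"wx": 0,"wy": -1.45,"wz": 0},{"claw": 0,"dx": 0.0041,"dy": 0,"dz": 0.0058,"wx": 0,"wy": -1.45,"wz": 0},{"claw": 0,"dx": 0.0038,"dy": 0,"dz": 0.006,"wx": 0,"wy": -1.45,"wz": 0},{"claw": 0,"dx": 0.0035,"dy": 0,"dz": 0.0061,"wx": 0,"wy": -1.45,"wz": 0},{"claw": 0,"dx": 0.0032,"dy": 0,"dz": 0.0062,"wx": 0,"wy": -1.45,"wz": 0},{"claw": 0,"dx": 0.003,"dy": 0,"dz": 0.0063,"wx": 0,"wy": -1.45,"wz": 0},{"claw": 0,"dx": 0.0027,"dy": 0,"dz": 0.0064,"wx": 0,"wy": -1.45,"wz": 0},{"claw": 0,"dx": 0.0024,"dy": 0,"dz": 0.0065,"wx": 0,"wy": -1.45,"wz": 0},{"claw": 0,"dx": 0.0021,"dy": 0,"dz": 0.0066,"wx": 0,"wy": -1.45,"wz": 0},{"claw": 0,"dx": 0.0018,"dy": 0,"dz": 0.0066,"wx": 0,"wy": -1.45,"wz": 0}]'

```text
t: 12.12
eef_pos: [0.5426, 0.1836, 0.1283]
tool_rot: [-0.096, 0.591, 0.798, 0.071]
contact_force: [0.8, 0.2, 1.8]
gripper_width: 0.003
grasp_force: 0.7
```

```bash
python3 - <<'E'
from h import *
p,R,o=now(); f=lambda t:50-max(0,t-60)*40/110
P,Q=pose(160,f(160))
print(np.round(o["q"],3),(p-P)@J*1e3,"F jig",o["contact_force"]@J)
rows(p,R,[pose(t,f(t)) for t in range(162,181,2)])
E
```

```text
[-0.649  0.515  0.444  1.936 -0.621  0.846  0.486] [ 0.29952082 -0.2230857  -0.33285198] F jig [0.81087584 0.0061205  1.76366124]
[ 1.1 -0.3  3.1] [ 0.   -0.75 -0.01]
[ 0.7 -0.   3.3] [ 0.   -0.73 -0.  ]
[0.6 0.  3.3] [-0.   -0.73  0.  ]
[ 0.6 -0.   3.3] [ 0.   -0.73 -0.  ]
[ 0.5 -0.   3.4] [ 0.   -0.73  0.  ]
[0.4 0.  3.4] [ 0.   -0.73 -0.  ]
[0.3 0.  3.4] [-0.   -0.73  0.  ]
[0.2 0.  3.4] [-0.   -0.73 -0.  ]
[ 0.2 -0.   3.4] [ 0.   -0.73  0.  ]
[0.1 0.  3.3] [-0.   -0.73 -0.  ]
```

drive_tool --increments '[{"claw": 0,"dx": 0.001,"dy": 0,"dz": 0.0031,"wx": 0,"wy": -0.73,"wz": 0},{"claw": 0,"dx": 0.0007,"dy": 0,"dz": 0.0033,"wx": 0,"wy": -0.73,"wz": 0},{"claw": 0,"dx": 0.0006,"dy": 0,"dz": 0.0033,"wx": 0,"wy": -0.73,"wz": 0},{"claw": 0,"dx": 0.0006,"dy": 0,"dz": 0.0033,"wx": 0,"wy": -0.73,"wz": 0},{"claw": 0,"dx": 0.0005,"dy": 0,"dz": 0.0034,"wx": 0,"wy": -0.73,"wz": 0},{"claw": 0,"dx": 0.0004,"dy": 0,"dz": 0.0034,"wx": 0,"wy": -0.73,"wz": 0},{"claw": 0,"dx": 0.0003,"dy": 0,"dz": 0.0034,"wx": 0,"wy": -0.73,"wz": 0},{"claw": 0,"dx": 0.0002,"dy": 0,"dz": 0.002,"wx": 0,"wy": -0.73,"wz": 0},{"claw": 0,"dx": 0,"dy": 0,"dz": 0,"wx": 0,"wy": 0,"wz": 0}]'

```text
t: 13.25
eef_pos: [0.54, 0.1922, 0.1047]
tool_rot: [-0.055, 0.593, 0.802, 0.041]
contact_force: [-0.1, -0.9, 0.6]
gripper_width: -0.003
grasp_force: 0.0
```

drive_tool --increments '[{"claw": 0,"dx": 0,"dy": 0,"dz": 0.0015,"wx": 0,"wy": 0,"wz": 0},{"claw": 0,"dx": 0,"dy": 0,"dz": 0.0015,"wx": 0,"wy": 0,"wz": 0},{"claw": 0,"dx": 0,"dy": 0,"dz": 0,"wx": 0,"wy": 0,"wz": 0}]'

```text
t: 13.62
eef_pos: [0.5401, 0.1923, 0.1019]
tool_rot: [-0.055, 0.594, 0.802, 0.041]
contact_force: [-0.4, 0.0, 0.5]
gripper_width: -0.002
grasp_force: 0.0
```

drive_tool --increments '[{"claw": 0,"dx": 0,"dy": 0,"dz": 0.001,"wx": 0,"wy": 0,"wz": 0},{"claw": 0,"dx": 0,"dy": 0,"dz": 0.001,"wx": 0,"wy": 0,"wz": 0},{"claw": 0,"dx": 0,"dy": 0,"dz": 0,"wx": 0,"wy": 0,"wz": 0}]'

```text
t: 14.0
eef_pos: [0.54, 0.1926, 0.0999]
tool_rot: [-0.055, 0.594, 0.802, 0.041]
contact_force: [0.9, -0.5, 0.1]
gripper_width: -0.0
grasp_force: 0.2
```

drive_tool --increments '[{"claw": 0,"dx": 0,"dy": 0,"dz": 0.001,"wx": 0,"wy": 0,"wz": 0},{"claw": 0,"dx": 0,"dy": 0,"dz": 0,"wx": 0,"wy": 0,"wz": 0}]'

```text
t: 14.25
eef_pos: [0.5398, 0.1927, 0.099]
tool_rot: [-0.055, 0.594, 0.802, 0.041]
contact_force: [0.0, -1.0, -0.0]
gripper_width: 0.001
grasp_force: 0.3
```

drive_tool --increments '[{"claw": 0,"dx": 0,"dy": 0,"dz": 0.001,"wx": 0,"wy": 0,"wz": 0},{"claw": 0,"dx": 0,"dy": 0,"dz": 0,"wx": 0,"wy": 0,"wz": 0}]'

```text
t: 14.5
eef_pos: [0.5399, 0.1928, 0.0987]
tool_rot: [-0.056, 0.594, 0.802, 0.041]
contact_force: [-1.2, -0.2, 7.8]
gripper_width: -0.003
grasp_force: 4.0
```

```bash
python3 - <<'E'
from h import *; import station
p,R,o=now(); print((p-O)@J, np.degrees(np.arccos(-R[2,2])),o["contact_force"])
im,d=station.read_camera("side");cv2.imwrite("pics/s4.png",cv2.resize(im[180:390,200:400,::-1],(600,600)))
E
```

```text
[0.0004148  0.08536093 0.09867424] 7.933396922621277 [-1.19575636 -0.21775609  7.77985381]
```

View pics/s4.png

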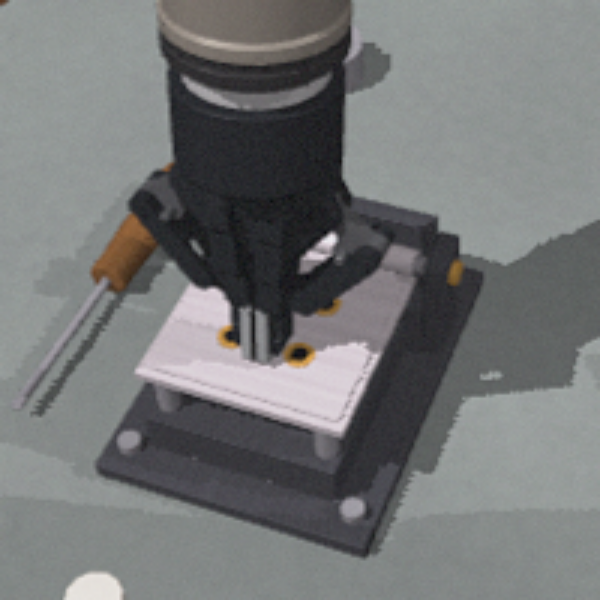

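The plate lies on the posts and the force has risen to 7.8 N. One small extra press, then retreat and verify.

drive_tool --increments '[{"claw": 0,"dx": 0,"dy": 0,"dz": 0.0006,"wx": 0,"wy": 0,"wz": 0},{"claw": 0,"dx": 0,"dy": 0,"dz": 0,"wx": 0,"wy": 0,"wz": 0}]'

```text
t: 14.8
eef_pos: [0.54, 0.1928, 0.0986]
tool_rot: [-0.056, 0.594, 0.802, 0.041]
contact_force: [-3.4, -2.2, 12.1]
gripper_width: 0.002
grasp_force: 6.3
```

drive_tool --increments '[{"claw": 0,"dx": 0,"dy": 0,"dz": -0.002,"wx": 0,"wy": 0,"wz": 0},{"claw": 0,"dx": 0,"dy": 0,"dz": -0.005,"wx": 0,"wy": 0,"wz": 0},{"claw": 0,"dx": 0,"dy": 0,"dz": -0.015,"wx": 0,"wy": 0,"wz": 0},{"claw": 0,"dx": 0,"dy": 0,"dz": -0.025,"wx": 0,"wy": 0,"wz": 0},{"claw": 0,"dx": 0,"dy": 0,"dz": -0.03,"wx": 0,"wy": 0,"wz": 0},{"claw": 0,"dx": -0.005,"dy": 0,"dz": -0.03,"wx": 0,"wy": 0,"wz": 0},{"claw": 0,"dx": -0.025,"dy": 0,"dz": -0.025,"wx": 0,"wy": 0,"wz": 0},{"claw": 0,"dx": -0.03,"dy": 0,"dz": -0.015,"wx": 0,"wy": 0,"wz": 0},{"claw": 0,"dx": -0.03,"dy": 0,"dz": 0,"wx": 0,"wy": 0,"wz": 0},{"claw": 0,"dx": -0.02,"dy": 0,"dz": 0,"wx": 0,"wy": 0,"wz": 0},{"claw": 0,"dx": 0,"dy": 0,"dz": 0,"wx": 0,"wy": 0,"wz": 0},{"claw": 0,"dx": 0,"dy": 0,"dz": 0,"wx": 0,"wy": 0,"wz": 0}]'

```text
t: 16.3
eef_pos: [0.5773, 0.0706, 0.2283]
tool_rot: [-0.056, 0.593, 0.802, 0.041]
contact_force: [0.0, 0.6, -0.4]
gripper_width: 0.004
grasp_force: 0.0
```

```bash
python3 - <<'E'
from h import *; import station
p,R,o=now(); print((p-O)@J,o["contact_force"],o["t"])
for n in("side","wrist"):
    im,d=station.read_camera(n);c=station.calibration(n)
    if n=="wrist":
        T=np.eye(4);T[:3,:3]=R;T[:3,3]=p;W=np.linalg.inv(T@np.array(c["mount"]));c["R"],c["t"]=W[:3,:3],W[:3,3]
    else: cv2.imwrite("pics/s5.png",im[:,:,::-1])
    z=dict(d=d,R=np.array(c["R"]),t=np.array(c["t"]),intrinsics=np.array(c["intrinsics"]))
    Q=(pts(z,d>0)-O)@J
    q=Q[(abs(Q[:,0])<.05)&(Q[:,1]>.03)&(Q[:,1]<.112)&(abs(Q[:,2]-.075)<.01)]
    co=np.polyfit(q[:,1],q[:,2],1);print(n,len(q),"slope",co[0],"z",q[:,2].mean())
E
```

```text
[ 0.00042703 -0.04237984  0.22825419] [ 0.02830086  0.61855269 -0.4220038 ] 16.3
side 2802 slope -0.0016631226974416272 z 0.07335706075813216
wrist 16218 slope -0.002123235471511712 z 0.0726372094549489
```

View pics/s5.png

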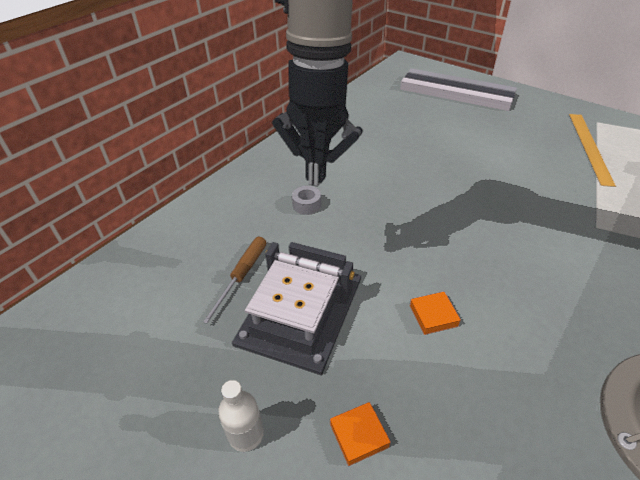

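The plate lies flat (around 293,292), with a slope of about 0.002 rad and its top 73 mm up. The bottle (240,415), screwdriver (238,278) and collar (306,200) are where they were, and the arm is clear.

```bash
python3 -c "
from station import *
print(hand_in())"
```

```text
the job is handed in; nothing more can be done
None
```

The drill plate was pushed over its spine with the closed fingertips, pressed down to about 12 N, and left lying flat on its rest posts above the blank. The bottle, screwdriver and collar look unmoved, the arm is clear, and the job was handed in at about 16 s; I could not see the blank once the plate covered it.

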